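Roll the track rollers onto their axle lines

ROBOT

A 6-joint arm with a two-finger parallel gripper is mounted at the origin on the work surface. World frame = base frame: x ahead of the robot, y to its left, z up, the work surface at z = 0. Lengths are in m, angles in rad, forces in N, time in s.
With the tool pointing down it reaches from about 0.25 to 0.725 m from the base axis. Payload 9.7 kg.
Tool frame: the origin (TCP) lies midway between the tips of the shut fingers; the grasp point (between the pads) lies 19 mm behind it; z points along the fingers, y is the direction in which the jaws open and shut (so a half turn about z gives the same grasp; the last joint's range is limited). The gripper opens to 85 mm and grips with 20 to 120 N. Pads are 22 mm wide; open, the fingers measure 114 mm over their backs; the gripper's body (76 mm by 85 mm) begins 54 mm behind the grasp point. The pads swing forward as they close: fully open they stand 13 mm farther back than shut.
Start: joints at [-1.316, 0.087, 0.176, 1.66, 0, 1.571], TCP at [0.139, -0.532, 0.231] pointing down, gripper open.
Joint ranges: [-3.13, 3.13], [-0.85, 1.81], [-1.15, 1.24], [-2.2, 2.28], [-1.44, 1.52], [-3.14, 3.14]. Speed limits (rad/s): [2.22, 2.22, 2.57, 3.14, 3.14, 3.14].

INTERFACE

Orientations are given as a unit quaternion [x, y, z, w].
In Python, from cell import bot, viewer, close_job gives the robot as it stands.
- The arm moves only by the tool move_arm, never from a script. Its argument "plan" is a list of rows, each a list of 5 numbers: the shift along the tool's x, y, z scaled (see below), then the turn about the tool's z scaled (see below), then the opening, from 0 (shut) to 1 (fully open). In form: [[dx, dy, dz, twist, gripper], ...]. A call has 1 to 10 rows; each row is the pose to reach, as a shift and turn from the pose commanded when the call began, along the tool's axes at that moment; what a row does not reach only later rows make up. The controller multiplies each number of a shift by 250 mm and each number of a turn by 2 rad. A row lasts 1/10 s, in which the tool goes at most 50 mm and 8.59 degrees, less where a joint would pass 70% of its speed; a pose out of reach is approached as far as the arm can. A call with a number of a shift or a turn outside -1 to 1 is refused whole. A call with a gripper value outside its range is refused whole. The fingers move at their own pace and stop on an object; "squeeze" is the grip in N (left out, the last holds). Time passes only in rows, so rows that repeat a pose let the fingers close. It gives the time, the measured TCP pose, the force and the opening at its end, in the units of the state.
- bot.read_state(): the state, without advancing time (a new reading comes with each control period).
- viewer.camera(name): name is "scene" or "top" or "wrist"; returns a dict with "image" (400x640x3 uint8, red, green, blue), "fx", "fy", "cx", "cy" (pixels), "R" (3x3) and "t" (3): a world point X has camera coordinates R X + t. Camera axes: x right, y down, z forward; pixel columns grow to the right and rows downward; lengths in m; the calibration is good to about 2 mm. A picture is of the moment at which its call begins. There is no depth.
- close_job(): hands the job in, once; it reports no verdict.
The state is a dict: "clock": time; "joints": joint angles; "dq": joint speeds; "tau": joint torques, N m; "ee_pos": TCP position; "tool_rot": TCP orientation; "contact_force": force on the tool from outside, world axes, zero at the start; "moment": the same for the moment, N m; "gripper_width": opening from 0.0 (shut) to 1.0 (fully open).
Only numpy, scipy, OpenCV 4.12 (cv2) and the standard library are available. Lean on these libraries where they do the work, as an engineer would, in place of code of your own. Each camera call takes 0.05 s, during which the arm holds its last target. There are 200 camera calls.

TASK

Two aluminium track rollers lie on the full-size chassis drawing taped to the bench: with a fingertip on it, push each one sideways so that it rolls across the paper onto the bold axle line nearer to it, and leave it there lying still, lengthwise along the line and centred over it. Only roll them: do not pick up, tip or drag a roller, and leave all the other parts on the bench where they are.

Things in the scene. Friction and masses are not known exactly. Their poses are not given: they have to be found in the camera images.
- roller_left: track roller lying left (+y): aluminium tube, diameter 30, length 140 mm, 8 mm stub shafts standing out 14 mm at both ends; 0.12-0.24 kg. Origin on its axis at mid-length, 15 mm above the bench; x runs along it, y and z turn as it rolls (z up at the start). Starts 50-90 mm outside its line, up to 4 degrees askew. A fingertip drawn lightly across its top rolls it half as far; let go, it stops within a few mm.
- line_left (a point): middle of the left (+y) bold axle line printed on the drawing: black, 4 mm wide, 240 mm long, along this point's x axis, flat on the bench (z = 0). The point's y axis lies in the bench top, square to the line, pointing away from the other bold line. The two bold lines are parallel and 200 mm apart; all other print is thin grey.
- roller_right: track roller lying right (-y): aluminium tube, diameter 30, length 140 mm, 8 mm stub shafts standing out 14 mm at both ends; 0.12-0.24 kg. Origin on its axis at mid-length, 15 mm above the bench; x runs along it, y and z turn as it rolls (z up at the start). Starts 50-90 mm outside its line, up to 4 degrees askew. A fingertip drawn lightly across its top rolls it half as far; let go, it stops within a few mm.
- line_right (a point): middle of the right (-y) bold axle line printed on the drawing: black, 4 mm wide, 240 mm long, along this point's x axis, flat on the bench (z = 0). The point's y axis lies in the bench top, square to the line, pointing towards the other bold line. The two bold lines are parallel and 200 mm apart; all other print is thin grey.
- drawing: full-size chassis drawing, a white A3 sheet 297 x 420 mm taped flat to the bench (nothing to catch on; the bench top is z = 0). Origin at its middle, x along the short side away from the robot, y along the long side.
- gearmotor: bystander, standing on end between the two bold lines: silver geared motor, 37 mm in diameter, 56 mm high plus a 20 mm shaft boss and shaft on top. Origin at the centre of its underside.
- sprocket: bystander, flat between the two bold lines: aluminium toothed wheel, 64 mm across the teeth, hub 16 mm high. Origin at the centre of its underside.
- gear: bystander near the robot: brass gear lying flat, 54 mm across, 14 mm high. Origin at the centre of its underside.
- bracket: bystander beyond the sheet: bent blue sheet-metal bracket, 110 mm long, 40 mm deep, 55 mm high. Origin at the centre of its underside.
- controller: bystander beyond the sheet: circuit board on a black base, 60 x 90 mm, about 22 mm high. Origin at the centre of its underside.
- screwdriver: bystander near the robot: screwdriver with a black handle, 170 mm long, lying.
- wheel: bystander beyond the sheet: black rubber-tyred wheel lying flat, 68 mm across, 31 mm high. Origin at the centre of its underside.
- caliper: bystander beyond the sheet: steel slide caliper lying flat, 200 mm long, 13 mm high. Origin at the centre of its underside.
There are look-alikes about, which are no part of the job. What is shaped like the roller_left but blue, purple or yellow is not meant.

How it is judged:
At the end, for the whole second after the job is handed in: Both rollers lie at rest on the bench, each with its mid-point within 6 mm of its bold line measured square to the line and within 30 mm of the line's middle measured along it, and its length within 0.12 rad (7 degrees) of the line's direction (y of roller_left in the frame of line_left between -0.006 and 0.006 m and x of roller_left in the frame of line_left between -0.03 and 0.03 m and angle between the x axis of roller_left and the x axis of line_left, either way round below 0.12 rad and height (world z) of roller_left between 0.012 and 0.017 m and linear speed of each of roller_left, roller_right below 0.01 m/s and y of roller_right in the frame of line_right between -0.006 and 0.006 m and x of roller_right in the frame of line_right between -0.03 and 0.03 m and angle between the x axis of roller_right and the x axis of line_right, either way round below 0.12 rad and height (world z) of roller_right between 0.012 and 0.017 m); the robot touches nothing.
It fails at once if the left roller was lifted or tipped up off the bench (height (world z) of roller_left above 0.021 m or angle between roller_left's own x axis and vertical below 1.45 rad or angle between roller_left's own x axis and vertical above 1.69 rad).
It fails at once if the left roller was dragged or carried along without turning instead of being rolled (distance of roller_left from where it was at the start of the episode between 0.04 and 0.054 m and angle between roller_left's own z axis and vertical below 1.5 rad).
It fails at once if the right roller was lifted or tipped up off the bench (height (world z) of roller_right above 0.021 m or angle between roller_right's own x axis and vertical below 1.45 rad or angle between roller_right's own x axis and vertical above 1.69 rad).
It fails at once if the right roller was dragged or carried along without turning instead of being rolled (distance of roller_right from where it was at the start of the episode between 0.04 and 0.054 m and angle between roller_right's own z axis and vertical below 1.5 rad).
It fails at once if one of the other loose parts on the bench was shifted by more than 15 mm (distance of any of gearmotor, sprocket, gear, bracket, controller, screwdriver, wheel, caliper from where it was at the start of the episode above 0.015 m).
It also fails if it takes over 72 s, if anything falls off the work surface, if the arm or the gripper's body presses on something with over 40 N, if the wrist force passes 120 N, or if a joint passes its speed limit or range.

## Working session

There is one attempt and no reset: what is moved stays moved. The work goes in short steps, Python scripts to look and compute and a tool call to move; the robot and the scene stay as the last step left them, time stands still between calls to the robot, and variables do not carry over. Pictures are saved under pics/ and viewed, about 8 in all and at most 12, crops included, and the job is handed in when it is done.

Besides the shell and the picture viewer there is one more tool, called after "Emit:" as name(argument=value, ...) on one line, values as JSON. move_arm: Moves the arm, as the interface text tells. Shifts and turns lie within -1 to 1; 1 stands for 250 mm of shift or 2 rad of turn. Its arguments: {"type":"object","properties":{"plan":{"type":"array"},"squeeze":{"type":"number"}},"required":["plan"]}

```bash
mkdir -p pics; cat > h.py <<'E'
import numpy as np, cv2
from cell import bot, viewer
def cam(n):
    c=viewer.camera(n); c['R']=np.array(c['R']); c['t']=np.array(c['t']); return c
def save(c,f): cv2.imwrite('pics/'+f, cv2.cvtColor(c['image'],cv2.COLOR_RGB2BGR))
def w(c,u,v,z=0.):
    d=c['R'].T@np.array([(u-c['cx'])/c['fx'],(v-c['cy'])/c['fy'],1.]); o=-c['R'].T@c['t']
    return o+d*(z-o[2])/d[2]
def px(c,X):
    p=c['R']@np.array(X)+c['t']; return c['fx']*p[0]/p[2]+c['cx'],c['fy']*p[1]/p[2]+c['cy']
E
python3 - <<'E'
from h import *
c=cam('top'); save(c,'top1.png'); np.savez('pics/top1.npz',**c)
print(c['fx'],c['cx'],c['cy'],-c['R'].T@c['t'],c['R'])
s=bot.read_state(); print(s['clock'],s['ee_pos'],s['tool_rot'])
E
```

```text
396.91290684016076 316.81653002299305 192.9405879991999 [0.33011085 0.00836703 1.1354605 ] [[-0.01003312 -0.99994617  0.00264455]
 [-0.98577662  0.00944718 -0.16779512]
 [ 0.1677611  -0.00429044 -0.98581834]]
0.05 [ 0.13856799 -0.53204112  0.2305853 ] [ 9.91895510e-01  1.27054582e-01 -7.92276836e-05 -6.51066504e-04]
```

View pics/top1.png

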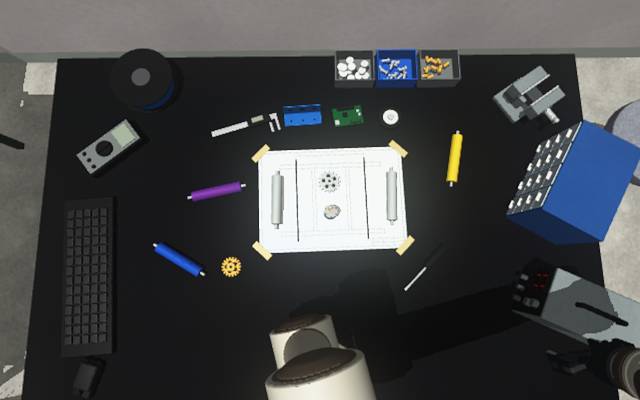

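Candidates: silver rollers at (277,199) and (391,194). The look-alikes are purple (217,190), blue (179,259) and yellow (455,158). I choose the two silver ones on the sheet and check them in a close crop.

```bash
python3 - <<'E'
from h import *
c=dict(np.load('pics/top1.npz')); im=c['image']
cr=cv2.resize(im[140:260,245:415],None,fx=4.7,fy=4.7,interpolation=cv2.INTER_CUBIC)
cv2.imwrite('pics/crop1.png',cv2.cvtColor(cr,cv2.COLOR_RGB2BGR))
g=cv2.cvtColor(im,cv2.COLOR_RGB2GRAY).astype(float)
for name,c0,c1 in (('L',291,303),('R',360,373)):
    P=[]
    for r in range(155,248):
        seg=g[r,c0:c1]; d=np.clip(np.median(seg)-seg-40,0,None)
        if d.sum()>20: P.append((r,(d*np.arange(c0,c1)).sum()/d.sum()))
    P=np.array(P); r0,r1=P[:,0].min(),P[:,0].max(); k=np.polyfit(P[:,0],P[:,1],1)
    a=w(c,np.polyval(k,r0-.5),r0-.5);b=w(c,np.polyval(k,r1+.5),r1+.5)
    print(name,len(P),r0,r1,a,b,'mid',(a+b)/2,'len',np.linalg.norm(a-b),'ang',np.arctan2(*(a-b)[1::-1]), 'res',np.std(P[:,1]-np.polyval(k,P[:,0])))
for l in (195,): print(g[l,260:310].astype(int),g[l,360:405].astype(int))
E
```

```text
L 82 160.0 241.0 [0.62378771 0.06520076 0.        ] [0.3838538  0.05872224 0.        ] mid [0.50382075 0.0619615  0.        ] len 0.24002135681016518 ang 0.026994696832662653 res 0.11202334650244988
R 82 157.0 238.0 [ 0.63102348 -0.13468329  0.        ] [ 0.39036081 -0.14120763  0.        ] mid [ 0.51069215 -0.13794546  0.        ] len 0.24075109647201476 ang 0.02710324039831888 res 0.11482646451322581
[252 226 241 247 247 247 247 247 247 248 250 218 188 208 221 227 228 218
 202 181 152 115 149 161 243 250 248 247 247 248 247 248 248 248 249 254
 172 121 244 250 248 248 248 248 248 248 248 248 248 248] [248 248 248 249 254 175 100 242 251 248 248 248 248 248 248 248 248 248
 248 248 248 248 247 248 249 252 206 162 191 207 221 228 228 222 209 185
 141 240 250 248 239 245 252 233 119]
```

View pics/crop1.png

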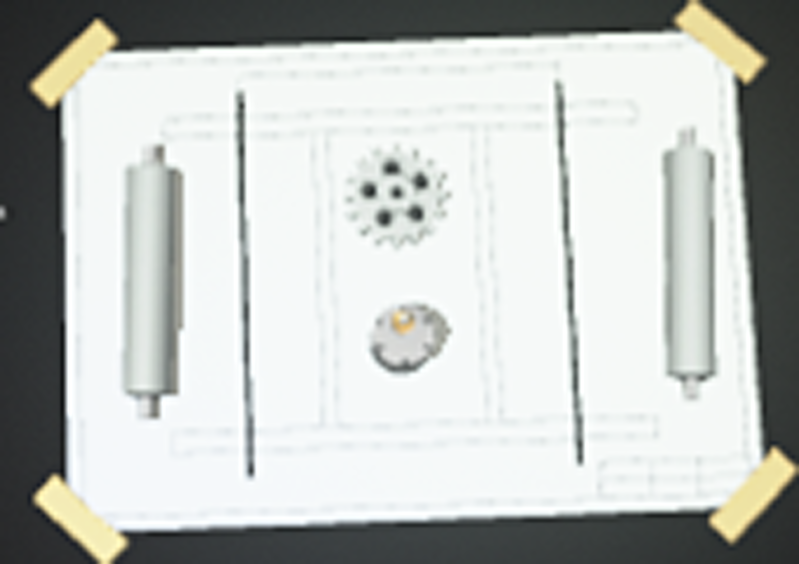

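```bash
python3 - <<'E'
from h import *
c=dict(np.load('pics/top1.npz'))
f=lambda u,v:((u+.5)/4.7-.5+245,(v+.5)/4.7-.5+140)
for n,a,b in (('L',(152,147),(148,416)),('R',(686,127),(691,398))):
    A=w(c,*f(*a),.015);B=w(c,*f(*b),.015); print(n,A,B,(A+B)/2,np.linalg.norm(A-B),np.arctan2(*(A-B)[1::-1]))
print('sprocket',w(c,*f(398,195),.01),'motor top',w(c,*f(403,315),.076))
E
```

```text
L [0.58655128 0.11806467 0.015     ] [0.42125783 0.11933734 0.015     ] [0.50390456 0.11870101 0.015     ] 0.16529834777066418 -0.007699346866223929
R [ 0.59607612 -0.2109731   0.015     ] [ 0.42887172 -0.20708781  0.015     ] [ 0.51247392 -0.20903045  0.015     ] 0.1672495333114493 -0.02323260384765526
sprocket [ 0.55602722 -0.03293417  0.01      ] motor top [ 0.47267983 -0.03230363  0.076     ]
```

Emit:
move_arm(plan=[[0, 0, 0, 0.114, 0], [0, 0, 0, 0.114, 0], [0, 0, 0, 0.114, 0]])

```text
clock: 0.35
ee_pos: [0.1386, -0.5321, 0.2308]
tool_rot: [1.0, 0.013, -0.0, -0.0]
contact_force: [-0.6, 0.3, 0.3]
gripper_width: 0.512
```

Emit:
move_arm(plan=[[0.15, -0.12, 0, 0, 0], [0.3, -0.25, 0, 0, 0], [0.45, -0.37, 0, 0, 0], [0.6, -0.5, 0, 0, 0], [0.75, -0.62, 0, 0, 0], [0.9, -0.7, 0.1, 0, 0], [1, -0.8, 0.2, 0, 0], [1, -0.8, 0.2, 0, 0]])

```text
clock: 1.15
ee_pos: [0.3844, -0.3221, 0.1776]
tool_rot: [1.0, 0.017, -0.002, -0.002]
contact_force: [0.1, -1.0, -0.6]
gripper_width: -0.001
```

Emit:
move_arm(plan=[[0.15, -0.15, 0.05, 0, 0], [0.3, -0.3, 0.1, 0, 0], [0.4, -0.4, 0.1, 0, 0], [0.4, -0.4, 0.1, 0, 0]])

```text
clock: 1.55
ee_pos: [0.4825, -0.2201, 0.1556]
tool_rot: [1.0, 0.017, -0.0, -0.001]
contact_force: [-0.7, 0.5, 0.3]
gripper_width: 0.0
```

```bash
python3 - <<'E'
from h import *
c=cam('wrist'); save(c,'w1.png'); np.savez('pics/w1.npz',**c)
s=bot.read_state(); print(s['clock'],s['ee_pos'],s['tool_rot'],s['contact_force'],s['gripper_width'])
E
```

```text
1.6 [ 0.48133482 -0.22163227  0.15600158] [ 9.99870045e-01  1.61163737e-02 -3.64645744e-04 -1.49919877e-04] [-0.87789758 -0.74345745  0.02145364] 0.0006177106100712548
```

View pics/w1.png

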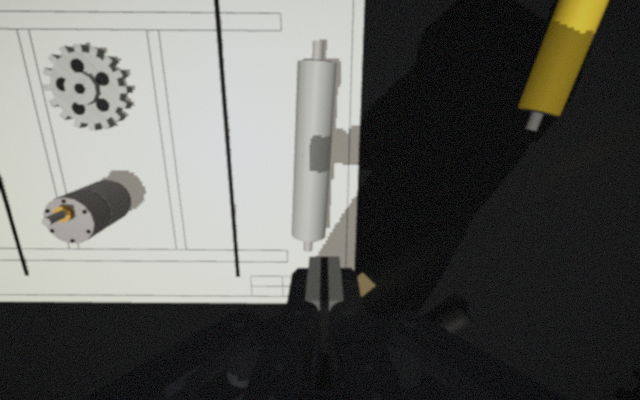

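Wrist view: the right roller's stub ends are at (319,40) and (308,250). Its bold line runs (217,0) to (238,275), and the shut tips are near (324,258).

```bash
python3 - <<'E'
from h import *
c=dict(np.load('pics/w1.npz'))
A=w(c,319.5,40,.015);B=w(c,307.5,250.5,.015); M=(A+B)/2; print(A,B,M,np.linalg.norm(A-B),np.arctan2(*(A-B)[1::-1]))
p=w(c,218,10);q=w(c,238,275); u=(p-q)/np.linalg.norm(p-q); print(p,q,np.arctan2(u[1],u[0]), 'offset',(M-q)[1]*u[0]-(M-q)[0]*u[1])
print('tip px',px(c,[.4813,-.2216,.156]), w(c,309,258,.156),w(c,342,258,.156),w(c,324,300,.156))
print(-c['R'].T@c['t'])
E
```

```text
[ 0.59581313 -0.21233408  0.015     ] [ 0.42599508 -0.20677541  0.015     ] [ 0.5109041  -0.20955475  0.015     ] 0.16990900176856857 -0.032721411288041104
[ 0.61567134 -0.13505555  0.        ] [ 0.39094049 -0.1406231   0.        ] 0.024769250178157162 offset -0.0718816099930408
tip px (np.float64(328.5544066058394), np.float64(275.73987227050236)) [ 0.48993315 -0.21252756  0.156     ] [ 0.4904321  -0.22727064  0.156     ] [ 0.46849506 -0.21995747  0.156     ]
[ 0.56200972 -0.21685927  0.29869753]
```

```bash
python3 - <<'E'
from h import *
s=bot.read_state(); print(s['clock'],np.round(s['joints'],3),s['ee_pos'],s['contact_force'])
E
```

```text
1.6 [-0.431  0.024 -0.035  1.512 -0.     2.678] [ 0.48133482 -0.22163227  0.15600158] [-0.87789758 -0.74345745  0.02145364]
```

Emit:
move_arm(plan=[[0.12, -0.01, 0.1, -0.754, 0], [0.12, -0.01, 0.2, -0.754, 0], [0.12, -0.01, 0.3, -0.754, 0], [0.12, -0.01, 0.42, -0.754, 0], [0.12, -0.01, 0.42, -0.754, 0], [0.12, -0.01, 0.42, -0.754, 0], [0.12, -0.01, 0.42, -0.754, 0], [0.12, -0.01, 0.42, -0.754, 0], [0.12, -0.01, 0.42, -0.754, 0], [0.12, -0.01, 0.42, -0.754, 0]])

```text
clock: 2.6
ee_pos: [0.5096, -0.2212, 0.0518]
tool_rot: [0.72, 0.694, -0.0, 0.0]
contact_force: [0.6, 0.1, -0.4]
gripper_width: 0.002
```

Emit:
move_arm(plan=[[0, 0, 0, -0.005, 0], [0, 0, 0, -0.005, 0], [0, 0, 0, -0.005, 0]])

```text
clock: 2.9
ee_pos: [0.5101, -0.2203, 0.0515]
tool_rot: [0.72, 0.694, -0.0, 0.0]
contact_force: [-0.2, -0.3, 0.4]
gripper_width: 0.002
```

Emit:
move_arm(plan=[[0.012, 0, 0.04, 0, 0], [0.012, 0, 0.076, 0, 0], [0.012, 0, 0.08, 0, 0], [0.012, 0, 0.08, 0, 0]])

```text
clock: 3.3
ee_pos: [0.5101, -0.2164, 0.0304]
tool_rot: [0.719, 0.695, -0.0, -0.001]
contact_force: [0.3, -0.0, -0.6]
gripper_width: -0.0
```

Emit:
move_arm(plan=[[0, 0, 0.004, 0, 0], [0, 0, 0.004, 0, 0]])

```text
clock: 3.5
ee_pos: [0.5104, -0.2166, 0.0302]
tool_rot: [0.719, 0.695, -0.0, -0.0]
contact_force: [0.4, 0.2, -0.8]
gripper_width: 0.0
```

Emit:
move_arm(plan=[[0, 0, 0.004, 0, 0], [0, 0, 0.004, 0, 0]])

```text
clock: 3.7
ee_pos: [0.5105, -0.2168, 0.0299]
tool_rot: [0.719, 0.695, -0.0, 0.0]
contact_force: [-2.3, 0.4, 4.4]
gripper_width: 0.002
```

Emit:
move_arm(plan=[[0.016, 0, 0, 0, 0], [0.032, 0, 0, 0, 0], [0.048, 0, 0, 0, 0], [0.064, 0, 0, 0, 0], [0.08, 0, 0, 0, 0], [0.096, 0, 0, 0, 0], [0.112, 0, 0, 0, 0], [0.128, 0, 0, 0, 0]])

```text
clock: 4.5
ee_pos: [0.5114, -0.1847, 0.0298]
tool_rot: [0.719, 0.695, -0.0, 0.0]
contact_force: [-2.7, 0.2, 5.2]
gripper_width: -0.002
```

Emit:
move_arm(plan=[[0, 0, 0, 0, 0], [0, 0, -0.06, 0, 0], [0, 0, -0.1, 0, 0]])

```text
clock: 4.8
ee_pos: [0.5119, -0.1848, 0.0557]
tool_rot: [0.719, 0.695, 0.0, 0.0]
contact_force: [0.0, -0.0, 0.8]
gripper_width: 0.003
```

```bash
cat >> h.py <<'E'
def edges(c,yr,rows):
    """centre of the roller from body silhouettes in the top view is biased by shadow; return crop for viewing"""
    pass
E
python3 - <<'E'
from h import *
c=cam('wrist'); save(c,'w2.png'); np.savez('pics/w2.npz',**c)
s=bot.read_state(); print(s['clock'],s['ee_pos'],s['contact_force'])
E
```

```text
4.85 [ 0.51272157 -0.18517876  0.0575259 ] [ 0.6577714  -0.42159512  1.21496535]
```

View pics/w2.png

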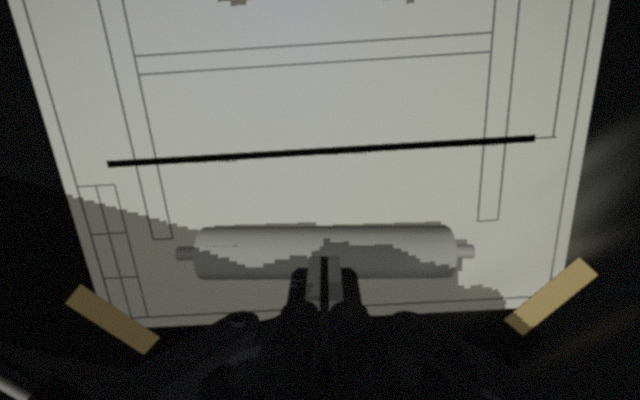

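The roller's stub ends are at (176,254) and (474,250); the line runs (108,164) to (534,139).

```bash
cat >> h.py <<'E'
def rep(c,a,b,p,q):
    A=w(c,*a,.015);B=w(c,*b,.015);P=w(c,*p);Q=w(c,*q);M=(A+B)/2;C=(P+Q)/2
    u=(Q-P)/np.linalg.norm(Q-P); n=np.array([-u[1],u[0]]); d=(M-C)[:2]
    ang=lambda e:np.arctan(e[1]/e[0])
    print('len',np.linalg.norm(A-B),np.linalg.norm(P-Q),'roller',M,'ang',ang(B-A),'line',C,ang(u),'along',d@u[:2],'across',d@n)
E
python3 - <<'E'
from h import *
rep(dict(np.load('pics/w2.npz')),(176,254),(474,250),(108,164),(534,139))
E
```

```text
len 0.17058087950810238 0.24073483531259682 roller [ 0.51166134 -0.19297099  0.015     ] ang -0.01943256810452529 line [ 0.51013508 -0.13780983  0.        ] 0.024833332706939073 along 0.00015609930977294778 across -0.055182051986418165
```

Emit:
move_arm(plan=[[-0.068, 0, 0, 0, 0], [-0.068, 0, 0.06, 0, 0], [-0.068, 0, 0.1, 0, 0], [-0.068, 0, 0.1, 0, 0], [-0.044, 0, 0.1, 0, 0], [-0.019, 0, 0.1, 0, 0], [0.005, 0, 0.1, 0, 0], [0.03, 0, 0.1, 0, 0], [0.055, 0, 0.1, 0, 0], [0.079, 0, 0.1, 0, 0]])

```text
clock: 5.85
ee_pos: [0.5119, -0.1649, 0.0295]
tool_rot: [0.719, 0.695, -0.0, 0.0]
contact_force: [-4.0, 0.7, 11.8]
gripper_width: 0.002
```

Emit:
move_arm(plan=[[0, 0, 0, 0, 0], [0, 0, -0.06, 0, 0], [0, 0, -0.1, 0, 0]])

```text
clock: 6.15
ee_pos: [0.512, -0.1649, 0.0545]
tool_rot: [0.719, 0.695, -0.0, -0.0]
contact_force: [-0.0, -0.7, 0.5]
gripper_width: -0.0
```

Emit:
move_arm(plan=[[-0.074, 0, 0, 0, 0], [-0.074, 0, 0.06, 0, 0], [-0.074, 0, 0.1, 0, 0], [-0.074, 0, 0.1, 0, 0], [-0.05, 0, 0.1, 0, 0], [-0.025, 0, 0.1, 0, 0], [0, 0, 0.1, 0, 0], [0.024, 0, 0.1, 0, 0], [0.049, 0, 0.1, 0, 0], [0.074, 0, 0.1, 0, 0]])

```text
clock: 7.15
ee_pos: [0.5125, -0.1459, 0.0296]
tool_rot: [0.719, 0.695, -0.0, -0.0]
contact_force: [-4.4, 1.1, 10.4]
gripper_width: -0.002
```

Emit:
move_arm(plan=[[0, 0, 0, 0, 0], [0, 0, -0.06, 0, 0], [0, 0, -0.1, 0, 0]])

```text
clock: 7.45
ee_pos: [0.5126, -0.146, 0.0546]
tool_rot: [0.719, 0.695, -0.0, -0.0]
contact_force: [-0.2, 0.4, 0.1]
gripper_width: -0.002
```

```bash
python3 - <<'E'
from h import *
c=cam('wrist'); save(c,'w3.png'); np.savez('pics/w3.npz',**c)
s=bot.read_state(); print(s['clock'],s['ee_pos'],s['contact_force'])
E
```

```text
7.5 [ 0.51354731 -0.14641098  0.0565005 ] [0.41544934 0.1829739  0.29309858]
```

View pics/w3.png

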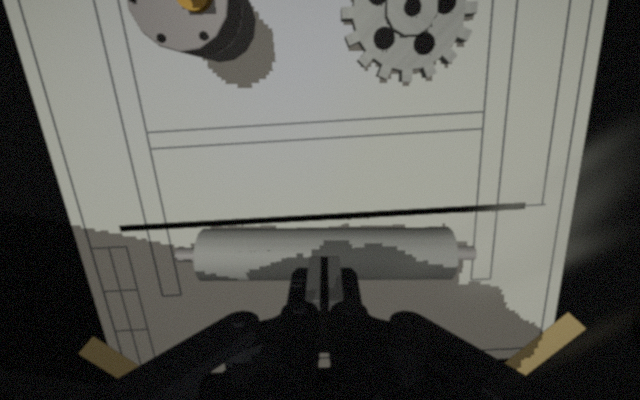

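Stub ends are now at (175,255) and (475,251); the line runs (120,229) to (525,206).

```bash
python3 - <<'E'
from h import *
rep(dict(np.load('pics/w3.npz')),(175,255),(475,251),(120,229),(525,206))
E
```

```text
len 0.17086709307536715 0.24175949532661858 roller [ 0.51230143 -0.15424077  0.015     ] ang -0.018513260473922582 line [ 0.51020764 -0.13823582  0.        ] 0.027120438393395646 along 0.0016590095811417614 across -0.016055839788907535
```

Emit:
move_arm(plan=[[-0.064, 0, 0, 0, 0], [-0.064, 0, 0.06, 0, 0], [-0.064, 0, 0.1, 0, 0], [-0.064, 0, 0.1, 0, 0], [-0.043, 0, 0.1, 0, 0], [-0.022, 0, 0.1, 0, 0], [0, 0, 0.1, 0, 0], [0.022, 0, 0.1, 0, 0], [0.043, 0, 0.1, 0, 0], [0.064, 0, 0.1, 0, 0]])

```text
clock: 8.5
ee_pos: [0.513, -0.1305, 0.0296]
tool_rot: [0.719, 0.695, -0.0, 0.0]
contact_force: [-6.0, 1.0, 14.6]
gripper_width: -0.003
```

Emit:
move_arm(plan=[[0, 0, 0, 0, 0], [0, 0, -0.06, 0, 0], [0, 0, -0.1, 0, 0]])

```text
clock: 8.8
ee_pos: [0.5131, -0.1304, 0.0543]
tool_rot: [0.719, 0.695, -0.0, -0.0]
contact_force: [0.5, 0.0, 0.0]
gripper_width: -0.001
```

```bash
python3 - <<'E'
from h import *
c=cam('wrist'); save(c,'w4.png'); np.savez('pics/w4.npz',**c)
s=bot.read_state(); print(s['clock'],s['ee_pos'],s['joints'])
E
```

```text
8.85 [ 0.51402072 -0.13066747  0.05619694] [-2.48962981e-01  4.34326767e-02 -2.08193804e-01  1.31759009e+00
  5.41078012e-05  1.35597863e+00]
```

View pics/w4.png

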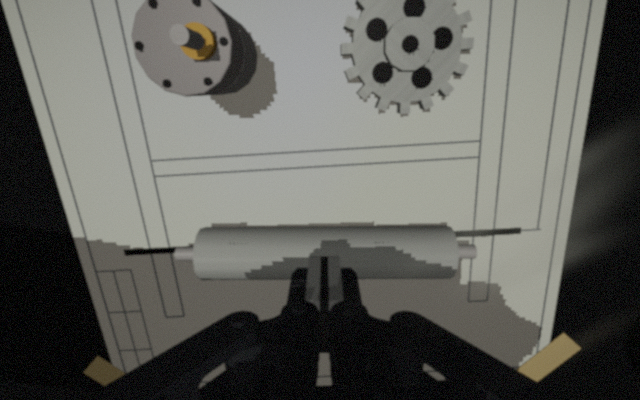

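Stub ends (174,254) and (476,251); line ends (125,253) and (520,231). I check this and go to the left side.

```bash
python3 - <<'E'
from h import *
rep(dict(np.load('pics/w4.npz')),(174,254),(476,251),(125,253),(520,231))
E
```

```text
len 0.17164293970686373 0.24099424379503825 roller [ 0.51279905 -0.13817992  0.015     ] ang -0.02256464109844413 line [ 5.10126595e-01 -1.38398379e-01  1.38777878e-17] 0.02709935633390942 along 0.0026773976818314045 across 0.0001459656496479026
```

Emit:
move_arm(plan=[[0, 0, -0.2, 0, 0], [0, 0, -0.4, 0, 0], [0, 0, -0.4, 0, 0]])

```text
clock: 9.15
ee_pos: [0.5159, -0.1312, 0.1611]
tool_rot: [0.719, 0.695, 0.003, 0.004]
contact_force: [-0.1, -0.6, 0.1]
gripper_width: -0.002
```

Emit:
move_arm(plan=[[0.15, 0, 0, -0.79, 0], [0.3, 0, 0, -0.79, 0], [0.45, -0.03, 0, -0.79, 0], [0.6, -0.05, 0, -0.79, 0], [0.75, -0.07, 0, -0.79, 0], [0.9, -0.07, 0, -0.79, 0], [1, -0.07, 0, -0.79, 0], [1, -0.07, 0, -0.79, 0], [1, -0.07, 0, -0.79, 0], [1, -0.07, 0, -0.79, 0]])

```text
clock: 10.15
ee_pos: [0.5044, 0.1203, 0.1539]
tool_rot: [0.049, 0.999, -0.0, -0.0]
contact_force: [0.5, 0.2, -0.6]
gripper_width: -0.004
```

Emit:
move_arm(plan=[[0, 0, 0, -0.82, 0], [0, 0, 0, -0.82, 0], [0, 0, 0, -0.82, 0], [0, 0, 0, -0.82, 0], [0, 0, 0, -0.82, 0], [0, 0, 0, -0.82, 0], [0, 0, 0, -0.82, 0], [0, 0, 0, -0.82, 0], [0, 0, 0, -0.82, 0], [0, 0, 0, -0.82, 0]])

```text
clock: 11.15
ee_pos: [0.5045, 0.1199, 0.1539]
tool_rot: [-0.645, 0.764, 0.0, -0.0]
contact_force: [0.0, 0.9, -0.1]
gripper_width: 0.0
```

Emit:
move_arm(plan=[[0, 0, 0, -0.04, 0], [0, 0, 0, -0.07, 0], [0, 0, 0, -0.07, 0]])

```text
clock: 11.45
ee_pos: [0.5045, 0.1199, 0.1539]
tool_rot: [-0.695, 0.719, 0.0, -0.0]
contact_force: [0.0, 0.2, -0.4]
gripper_width: 0.001
```

Emit:
move_arm(plan=[[-0.04, 0, 0.15, -0.013, 0], [-0.04, 0, 0.3, -0.013, 0], [-0.04, 0, 0.4, -0.013, 0], [-0.04, 0, 0.4, -0.013, 0], [-0.04, 0, 0.4, -0.013, 0]])

```text
clock: 11.95
ee_pos: [0.5048, 0.1299, 0.0548]
tool_rot: [-0.703, 0.711, 0.0, -0.0]
contact_force: [0.7, -0.3, 0.5]
gripper_width: -0.002
```

```bash
python3 - <<'E'
from h import *
c=cam('wrist'); save(c,'w5.png'); np.savez('pics/w5.npz',**c)
s=bot.read_state(); print(s['clock'],s['ee_pos'],s['tool_rot'],s['contact_force'])
E
```

```text
12.0 [0.50551377 0.13008008 0.05576673] [-7.03370148e-01  7.10823310e-01 -4.14774004e-04  6.96437404e-04] [ 0.33717073  0.38275356 -0.19599702]
```

View pics/w5.png

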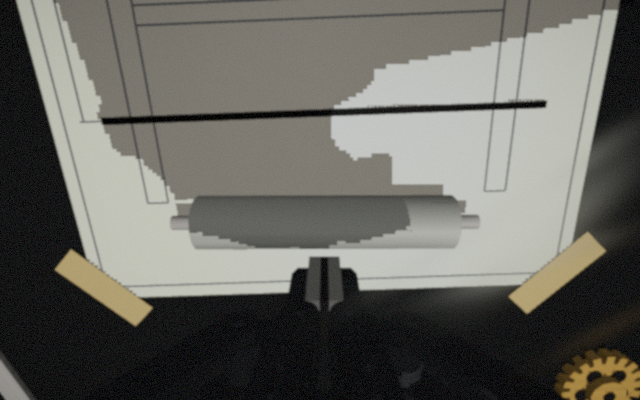

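Stub ends (171,223) and (480,222); line ends (103,121) and (546,103).

```bash
python3 - <<'E'
from h import *
rep(dict(np.load('pics/w5.npz')),(171,223),(480,222),(103,121),(546,103))
E
```

```text
len 0.17109038696039078 0.2405796019907862 roller [0.50335301 0.12095604 0.015     ] ang -0.007119245386024866 line [0.50417537 0.06259189 0.        ] 0.02881378843232594 along -0.0008594318228500469 across -0.05836361383450014
```

Emit:
move_arm(plan=[[0, 0, 0.06, 0, 0], [0, 0, 0.1, 0, 0], [0, 0, 0.1, 0, 0], [0.024, 0, 0.1, 0, 0], [0.048, 0, 0.1, 0, 0], [0.072, 0, 0.1, 0, 0], [0.096, 0, 0.1, 0, 0], [0.12, 0, 0.1, 0, 0], [0.144, 0, 0.1, 0, 0], [0.144, 0, 0.1, 0, 0]])

```text
clock: 13.0
ee_pos: [0.5051, 0.0935, 0.0299]
tool_rot: [-0.703, 0.711, -0.001, 0.001]
contact_force: [0.1, -0.1, 6.3]
gripper_width: 0.003
```

Emit:
move_arm(plan=[[0, 0, -0.06, 0, 0], [0, 0, -0.1, 0, 0]])

```text
clock: 13.2
ee_pos: [0.5045, 0.094, 0.0554]
tool_rot: [-0.704, 0.711, -0.0, 0.0]
contact_force: [0.7, 0.1, 0.3]
gripper_width: 0.0
```

Emit:
move_arm(plan=[[-0.072, 0, 0, 0, 0], [-0.072, 0, 0.06, 0, 0], [-0.072, 0, 0.1, 0, 0], [-0.072, 0, 0.1, 0, 0], [-0.048, 0, 0.1, 0, 0], [-0.024, 0, 0.1, 0, 0], [0, 0, 0.1, 0, 0], [0.024, 0, 0.1, 0, 0], [0.048, 0, 0.1, 0, 0], [0.072, 0, 0.1, 0, 0]])

```text
clock: 14.2
ee_pos: [0.5043, 0.0754, 0.0298]
tool_rot: [-0.704, 0.711, -0.0, 0.0]
contact_force: [-2.2, 0.1, 11.1]
gripper_width: -0.003
```

Emit:
move_arm(plan=[[0, 0, 0, 0, 0], [0, 0, -0.06, 0, 0], [0, 0, -0.1, 0, 0], [0, 0, -0.1, 0, 0]])

```text
clock: 14.6
ee_pos: [0.5051, 0.076, 0.0558]
tool_rot: [-0.704, 0.711, -0.001, 0.001]
contact_force: [0.6, -0.1, 0.3]
gripper_width: 0.002
```

```bash
python3 - <<'E'
from h import *
c=cam('wrist'); save(c,'w6.png'); np.savez('pics/w6.npz',**c)
s=bot.read_state(); print(s['clock'],s['ee_pos'],s['contact_force'])
E
```

```text
14.65 [0.50474371 0.07596358 0.05491861] [-1.2091435   0.06518398 -1.0693599 ]
```

View pics/w6.png

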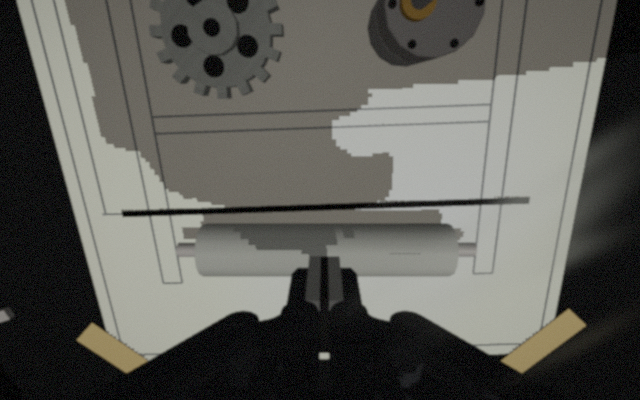

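Stub ends (177,249.5) and (476,249.5); line ends (122,213.5) and (529,200).

```bash
python3 - <<'E'
from h import *
rep(dict(np.load('pics/w6.npz')),(177,249.5),(476,249.5),(122,213.5),(529,200))
E
```

```text
len 0.17080296620785446 0.24163364667489487 roller [0.50332011 0.08388512 0.015     ] ang -0.008361241965159086 line [0.50452511 0.06316969 0.        ] 0.026285861788056662 along 0.0006601274924828731 across -0.020739951019252804
```

Emit:
move_arm(plan=[[-0.064, 0, 0, 0, 0], [-0.064, 0, 0.06, 0, 0], [-0.064, 0, 0.1, 0, 0], [-0.064, 0, 0.1, 0, 0], [-0.042, 0, 0.1, 0, 0], [-0.02, 0, 0.1, 0, 0], [0.002, 0, 0.1, 0, 0], [0.024, 0, 0.1, 0, 0], [0.047, 0, 0.1, 0, 0], [0.07, 0, 0.1, 0, 0]])

```text
clock: 15.65
ee_pos: [0.5039, 0.058, 0.0297]
tool_rot: [-0.704, 0.71, 0.0, 0.0]
contact_force: [-4.3, 1.5, 13.1]
gripper_width: -0.0
```

Emit:
move_arm(plan=[[0, 0, 0, 0, 0], [0, 0, -0.06, 0, 0], [0, 0, -0.1, 0, 0], [0, 0, -0.1, 0, 0]])

```text
clock: 16.05
ee_pos: [0.5049, 0.0584, 0.0556]
tool_rot: [-0.704, 0.71, -0.001, 0.001]
contact_force: [0.2, -1.1, 0.2]
gripper_width: 0.003
```

Emit:
move_arm(plan=[[-0.042, 0, 0, 0, 0], [-0.042, 0, 0.06, 0, 0], [-0.042, 0, 0.1, 0, 0], [-0.042, 0, 0.1, 0, 0], [-0.034, 0, 0.1, 0, 0], [-0.026, 0, 0.1, 0, 0], [-0.018, 0, 0.1, 0, 0], [-0.01, 0, 0.1, 0, 0], [-0.01, 0, 0.1, 0, 0]])

```text
clock: 16.95
ee_pos: [0.5039, 0.061, 0.0297]
tool_rot: [-0.704, 0.71, 0.0, 0.0]
contact_force: [-6.0, -0.5, 18.4]
gripper_width: 0.003
```

Emit:
move_arm(plan=[[0, 0, -0.06, 0, 0], [0, 0, -0.1, 0, 0], [0, 0, -0.1, 0, 0]])

```text
clock: 17.25
ee_pos: [0.5048, 0.0611, 0.0554]
tool_rot: [-0.704, 0.71, -0.001, 0.001]
contact_force: [0.2, 0.2, -0.1]
gripper_width: 0.004
```

```bash
python3 - <<'E'
from h import *
c=cam('wrist'); save(c,'w7.png'); np.savez('pics/w7.npz',**c)
s=bot.read_state(); print(s['clock'],s['ee_pos'],s['contact_force'])
E
```

```text
17.3 [0.50449865 0.0610593  0.05453509] [ 0.20830369 -0.21535042 -1.05862329]
```

View pics/w7.png

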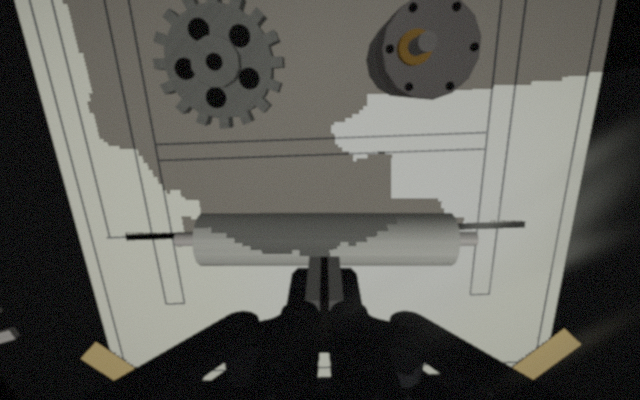

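Stub ends (174,239) and (478,238.5); line ends (126,237) and (524,224).

```bash
python3 - <<'E'
from h import *
rep(dict(np.load('pics/w7.npz')),(174,239),(478,238.5),(126,237),(524,224))
E
```

```text
len 0.17144052161603332 0.24106443951065754 roller [0.50329904 0.06214223 0.015     ] ang -0.006658529556186305 line [0.50463684 0.06330087 0.        ] 0.026703204340949964 along 0.0013682542804158656 across 0.0011225076742837768
```

Emit:
move_arm(plan=[[0, 0, -0.2, 0, 0], [0, 0, -0.4, 0, 0], [0, 0, -0.6, 0, 0], [0, 0, -0.6, 0, 0]])

```text
clock: 17.7
ee_pos: [0.5062, 0.0613, 0.2106]
tool_rot: [-0.704, 0.71, -0.003, 0.004]
contact_force: [-0.2, -0.6, 0.4]
gripper_width: 0.002
```

Emit:
move_arm(plan=[[-0.15, -0.15, 0, 0, 0], [-0.3, -0.3, 0, 0, 0], [-0.45, -0.45, 0, 0, 0], [-0.6, -0.6, 0, 0, 0], [-0.75, -0.6, 0, 0, 0], [-0.9, -0.6, 0, 0, 0], [-1, -0.6, 0, 0, 0], [-1, -0.6, 0, 0, 0]])

```text
clock: 18.5
ee_pos: [0.6559, 0.313, 0.2015]
tool_rot: [-0.705, 0.709, 0.001, -0.001]
contact_force: [0.4, -0.8, -0.0]
gripper_width: -0.003
```

```bash
python3 - <<'E'
from h import *
c=cam('top'); np.savez('pics/top2.npz',**c); im=c['image']
cr=cv2.resize(im[140:260,245:415],None,fx=4.7,fy=4.7,interpolation=cv2.INTER_CUBIC)
cv2.imwrite('pics/crop2.png',cv2.cvtColor(cr,cv2.COLOR_RGB2BGR))
s=bot.read_state(); print(s['clock'],s['ee_pos'])
E
```

```text
18.55 [0.65615488 0.31113474 0.20201857]
```

View pics/crop2.png

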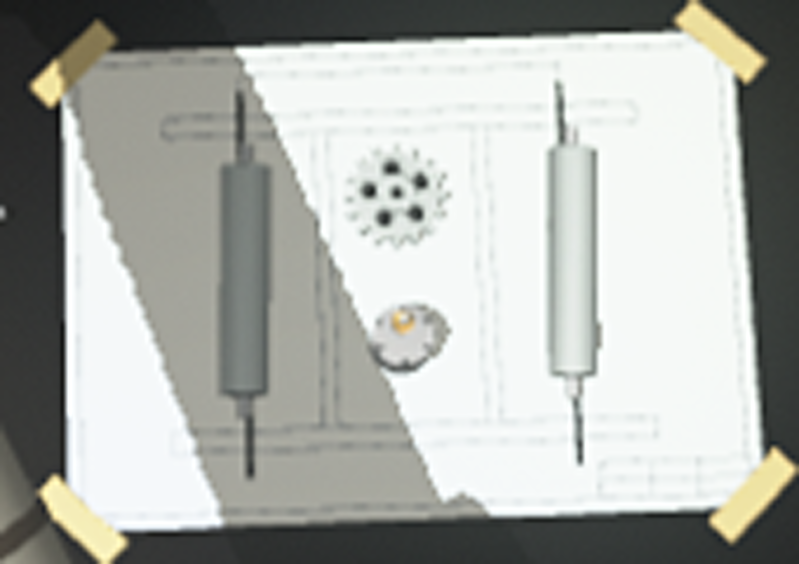

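```bash
python3 - <<'E'
from h import *
c=dict(np.load('pics/top2.npz'))
f=lambda u,v:((u+.5)/4.7-.5+245,(v+.5)/4.7-.5+140)
for n,a,p in (('L',(245,279),(.5038,.06196)),('R',(573,261),(.5107,-.1379))): 
    M=w(c,*f(*a),.015); print(n,M,'across',(M[1]-p[1])-.027*(M[0]-p[0]))
from cell import close_job
close_job()
E
```

```text
L [0.50387433 0.0610145  0.015     ] across -0.0009475085698300509
R [ 0.51304189 -0.13868501  0.015     ] across -0.0008482425540326309
the job is handed in; nothing more can be done
```

I rolled both silver rollers onto their bold axle lines and handed the job in at about 18.6 s of the 72 s allowed. I used light strokes of the shut fingertip across their tops, then lifted the arm clear to one side before closing.

| Roller | Distance from line (wrist view) | Distance from line (top view) | Distance along line | Angle to line |
|---|---|---|---|---|
| Left | about 1.1 mm | about 0.9 mm | within 3 mm of the middle | about 0.03 rad |
| Right | about 0.1 mm | about 0.8 mm | within 3 mm of the middle | about 0.05 rad |

- **Limits:** all of these are inside the limits of 6 mm, 30 mm and 0.12 rad. The highest force I read was about 18 N.
- **Disagreement:** for the left roller's starting distance, the top view gave about 57 mm and the wrist view about 58 mm. After two strokes the wrist view showed it had rolled nearer 37.6 mm than the 36 mm planned. I corrected for that in the last two strokes.
- **Not measured:** I did not measure the other parts again at the end. The sprocket and gearmotor look unmoved in the final top view. The gear, bracket, controller, screwdriver, wheel and caliper were outside that crop.

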